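# Let the waiting parcel out of the roller lane and ease the hood shut

## Robot

A 6-joint arm with a two-finger parallel gripper is mounted at the origin on a cart in front of the work surface, level with it; the furniture and walls round the work are solid. World frame = base frame: x ahead of the robot, y to its left, z up, the work surface at z = 0. Lengths are in mm, angles in rad, forces in N, time in s.
With the tool pointing down it reaches from about 275 to 750 mm from the base axis. Payload 10.2 kg.
Tool frame: the origin (TCP) lies midway between the tips of the shut fingers; the grasp point (between the pads) lies 19 mm behind it; z points along the fingers, y is the direction in which the jaws open and shut (so a half turn about z gives the same grasp; the last joint's range is limited). The gripper opens to 85 mm and grips with 20 to 120 N. Pads are 22 mm wide; open, the fingers measure 114 mm over their backs; the gripper's body (76 mm by 85 mm) begins 54 mm behind the grasp point. The pads swing forward as they close: fully open they stand 13 mm farther back than shut.
Start: joints at [-1.452, 0.313, 1.498, -0, 1.331, -0.223], TCP at [175.959, -494.641, 231.294] pointing down, gripper open.
Joint ranges: [-2.94, 2.94], [-0.97, 2.17], [0.19, 2.56], [-1.23, 4.37], [0.02, 3.11], [-2.88, 2.88]. Speed limits (rad/s): [2.39, 2.39, 3.01, 3.14, 3.14, 3.14].

## Interface

Orientations are given as a unit quaternion [w, x, y, z].
In Python, from rig import sense, capture, finish_job, search_frame, trace gives the robot as it stands.
- The arm moves only by the tool arm_command, never from a script. Its argument "steps" is one flat list of numbers, 5 for each row, row after row: the shift along the world's x, y, z in units of 50 mm (1.0 is 50 mm), then the turn about the world's z in units of 5 degrees (1.0 is 5 degrees), then the opening in per cent of the stroke, from 0 (shut) to 100 (fully open). In form: [dx, dy, dz, twist, fingers, dx, dy, dz, twist, fingers, ...]. A call has 1 to 5 rows; each row shifts and turns the commanded pose from where the row before left it; what a row does not reach is not made up. A row lasts 1/8 s, in which the tool goes at most 62.5 mm and 10.7 degrees, less where a joint would pass 70% of its speed; a pose out of reach is approached as far as the arm can. A call is refused whole if a number of a shift passes 1 or a number of a turn 1, either way. A call with a gripper value outside its range is refused whole. The fingers move at their own pace and stop on an object; "grip_force" is the grip in N (left out, the last holds). Time passes only in rows, so rows that do not move let the fingers close. It gives the time, the measured TCP pose, the force and the opening at its end, in the units of the state.
- sense(): the state, without advancing time (a new reading comes with each control period).
- capture(name): name is "side" or "top"; returns a dict with "frame" (480x640x3 uint8, blue, green, red), "fov_y" (degrees; the focal length in pixels is half the picture's height over the tangent of half this angle, whatever the lens; pixels are square), "cx", "cy" (the principal point, pixels), "extrinsics" (4x4, takes a point from world to camera coordinates). Camera axes: x right, y down, z forward; pixel columns grow to the right and rows downward; lengths in mm; the calibration is good to about 2 mm. A picture is of the moment at which its call begins. There is no depth.
- finish_job(): hands the job in, once; it reports no verdict.
Trained networks look in a picture, given as the dict that the camera call returned (one of the last four; its "shot" number tells which), for a name from the list of things; names that differ only in an ending like _2 or _b are one class to them, and where a whole thing is asked for, a point or a joint stands for the part that bears it (a point fixed in the world has none). Each returns a list of dicts, best first, with "score" (0 to 1); they miss things now and then, are a little off and sometimes report something else, mostly with a low value. They report only what shows in the picture. A call takes as long as a camera call.
- search_frame(picture, target): "point" ([x, y, z] in mm, in world coordinates, good to about 4 mm: the middle of the surface that is visible of it).
- trace(picture, target): "mask" (480x640 bool, what is visible of it).
The state is a dict: "time_s": time; "joints": joint angles; "dq": joint speeds; "tau": joint torques, N m; "eef_pos": TCP position; "ee_rot": TCP orientation; "force": force on the tool from outside, world axes, zero at the start; "wrist_torque": the same for the moment, N m; "grip_width": opening from 0.0 (shut) to 1.0 (fully open).
Only numpy, scipy, OpenCV 4.12 (cv2) and the standard library are available. Lean on these libraries where they do the work, as an engineer would, in place of code of your own. Each camera call takes 0.05 s, during which the arm holds its last target. There are 200 camera calls.

## Task

A small parcel waits behind the hinged grey hood of the sloping roller lane. With the fingertips press the lever pad at the lane's side down until the hood is well up and keep it down until the parcel has rolled out to the end stop; then let the lever come up slowly under the fingers until the hood is fully shut again, without letting it slam, and finish clear of everything. Do not touch or lift the parcel or the hood themselves, and leave the other things on the table as they stand.

Things in the scene. Friction and masses are not known exactly. Their poses are not given: they have to be found in the camera images.
- lane: Roller lane fixed to the table: aluminium channel 400 x 91 mm (142 over its feet), 13 rollers. Origin on the table under the shut hood's front edge, mid-width; x points up the lane (level, away from the robot but for the yaw), y to its left, z up. Slopes down to -x by 0.21 rad: roller tops 75 mm high at the origin; end stop at x = -0.18. Hood over x = -0.03 to 0.14 (raised: from -0.05, up to 285 mm high). Lever on the +y side.
- parcel: Brown parcel, 89 mm (along the lane) x 65 x 63 high, about 0.14 kg; origin at the centre of its underside. It lies on the rollers against the inside of the hood's front apron, origin near x = +0.04 in the lane's frame. Once the hood is up about 0.3 rad it rolls down by itself and within about 1 s rests at the end stop, origin near x = -0.13.
- lever_pad (a point): Centre of the upper face of the lever's dark ribbed pad, 46 mm along the lane x 52 across x 10 thick, on the lever's free end on the lane's +y side, nearer the robot than the hood. At rest near x = -0.12, y = 0.095, z = 0.135 in the lane's frame, its front edge tilted up 0.2 rad; fully pressed it is about 57 mm lower and tilted 0.2 rad the other way. It moves with the lever.
- lever (a joint): Lever angle: 0 = up (rest), 0.38 rad = fully down at its stop. The pad is 150 mm from the pivot. Pressing takes 3 to 8 N. It does not stay down: the hood's weight brings it back up when let go, and the hood slams unless the fingers stay on the pad all the way up, slower than about 60 mm/s.
- hood (a joint): Opening of the hood (grey sheet-metal lid 172 x 84 mm with an 84 mm high front apron), hinged across its rear upper end: 0 = shut, 0.69 rad = fully raised. Linked to the lever by a rod: hood angle = 1.8 x lever angle. Coming down faster than 1.5 rad/s in its last 0.25 rad counts as a slam.
- hood_edge (a point): Middle of the lower edge of the hood's front apron: when shut at x = -0.006, z = 0.089 in the lane's frame (15 mm above the rollers), when fully raised about 115 mm higher. It moves with the hood. The hood is not to be touched.
- glue: Glue stick, 26 mm across, 92 mm high, standing on the lane's -y side; origin at the centre of its underside. A bystander: leave it where it is.
- labels: Roll of blank labels, 69 mm across, 60 mm high, standing on the lane's -y side; origin at the centre of its underside. A bystander: leave it where it is.
- measure: Pocket tape measure 34x101x64 mm, standing on the lane's +y side beside the hood; origin at the centre of its underside. A bystander: leave it where it is.
- staples: Green staple box 38x75x24 mm, lying on the lane's -y side near its end stop; origin at the centre of its underside. A bystander: leave it where it is.
- rubber_eraser: Eraser 23x42x13 mm, lying in front of the lane's end stop; origin at the centre of its underside. A bystander: leave it where it is.
- marker: Marker 137 mm long, 18 mm thick, lying on the table to the left; origin at the centre of its underside. A bystander: leave it where it is.

How it is judged (in metres and radians):
On the way:
1. the hood is up on the pressed lever and the parcel has rolled out from under it towards the end stop (value of joint hood above 0.25 rad and value of joint lever above 0.13 rad and x of parcel in the frame of lane below -0.1 m), for 0.2 s.
At the end, for the whole second after the job is handed in: The hood is shut (within 0.03 rad) and the lever is back up (within 0.03 rad); the parcel lies at rest, flat on the rollers at the end stop (its origin 100 to 170 mm before the lane's origin, within 30 mm of the middle) (value of joint each of hood, lever below 0.03 rad and x of parcel in the frame of lane between -0.17 and -0.1 m and y of parcel in the frame of lane between -0.03 and 0.03 m and z of parcel in the frame of lane between 0.03 and 0.075 m and angle between parcel's own z axis and vertical below 0.35 rad and linear speed of parcel below 0.02 m/s); the robot touches nothing.
It fails at once if the hood slams: it falls faster than 1.5 rad/s in the last quarter radian before it shuts (value of joint hood between 0.03 and 0.25 rad and velocity of joint hood below -1.5 rad/s).
It fails at once if the robot touches the parcel, or it is lifted off the lane (z of parcel in the frame of lane above 0.13 m or contact force between any of the fingers, the arm and parcel above 0.5 N).
It fails at once if the robot touches the hood itself (contact force between any of the fingers, the arm and hood above 0.5 N).
It fails at once if another thing on the table is moved more than 20 mm (distance of any of glue, measure, staples, rubber_eraser, labels, marker from where it was at the start of the episode above 0.02 m).
It also fails if it takes over 45 s, if anything falls off the work surface, if the arm or the gripper's body presses on something with over 40 N, if the wrist force passes 120 N, or if a joint passes its speed limit or range.

## Working session

There is one attempt and no reset: what is moved stays moved. The work goes in short steps, Python scripts to look and compute and a tool call to move; the robot and the scene stay as the last step left them, time stands still between calls to the robot, and variables do not carry over. Pictures are saved under pics/ and viewed, on a budget of 10 in all, crops included, one or two more only if the job needs it, and the job is handed in when it is done.

Besides the shell and the picture viewer there is one more tool, called after "Call:" in YAML: its name, and indented under it one key for each argument. arm_command: Moves the arm, as the interface text tells. Its arguments: {"type":"object","properties":{"steps":{"type":"array"},"grip_force":{"type":"number"}},"required":["steps"]}

```bash
mkdir -p pics; cat > look.py <<'E'
from rig import *
import cv2,numpy as np,sys
E
python3 - <<'E'
from look import *
s=sense(); print(s['time_s'],s['eef_pos'],s['ee_rot'],s['force'],s['grip_width'])
for n in('side','top'):
    p=capture(n); cv2.imwrite(f'pics/{n}0.png',p['frame'])
    C=np.linalg.inv(p['extrinsics']); print(n,p['fov_y'],C[:3,3].round(),C[:3,2].round(2))
    for t in('lever_pad','hood_edge','lane','hood','parcel','measure','labels','glue','staples','marker','rubber_eraser'):
        r=search_frame(p,t); print(t,[(np.round(q['point']),round(q['score'],2)) for q in r[:2]])
E
```

```text
0.0 [ 175.9330265  -494.36523333  230.74034158] [-6.40750016e-04  9.85431941e-01  1.70069037e-01  3.43835776e-05] [0.37243329 0.26730758 0.37633239] 1.0013745169396726
side 44.3446055979085 [  513. -1017.  1108.] [ 0.03  0.76 -0.65]
lever_pad [(array([479., -72., 134.]), 0.89)]
hood_edge [(array([ 651., -152.,  185.]), 0.82)]
lane [(array([ 613., -181.,   97.]), 0.77)]
hood [(array([ 652., -158.,  190.]), 0.86)]
parcel [(array([ 626., -173.,  125.]), 0.92)]
measure []
labels [(array([ 522., -278.,   57.]), 0.93)]
glue [(array([ 647., -284.,   91.]), 0.56)]
staples [(array([ 406., -249.,   28.]), 0.84), (array([ 628., -174.,  123.]), 0.27)]
marker [(array([368., 363.,  13.]), 0.71)]
rubber_eraser [(array([ 373., -125.,   12.]), 0.75)]
top 42.15423031795637 [ 478.   93. 1555.] [ 0.07  0.01 -1.  ]
lever_pad [(array([488., -73., 136.]), 0.83)]
hood_edge [(array([ 657., -144.,  192.]), 0.58)]
lane [(array([ 611., -128.,  124.]), 0.65)]
hood [(array([ 656., -142.,  192.]), 0.8)]
parcel []
measure [(array([692.,  11.,  61.]), 0.81)]
labels [(array([ 526., -283.,   62.]), 0.98), (array([ 640., -260.,   80.]), 0.56)]
glue [(array([ 641., -262.,   80.]), 0.71), (array([ 653., -144.,  190.]), 0.71)]
staples [(array([ 407., -259.,   23.]), 0.68)]
marker [(array([373., 364.,  17.]), 0.64)]
rubber_eraser [(array([ 371., -121.,   13.]), 0.44)]
```

View pics/side0.png

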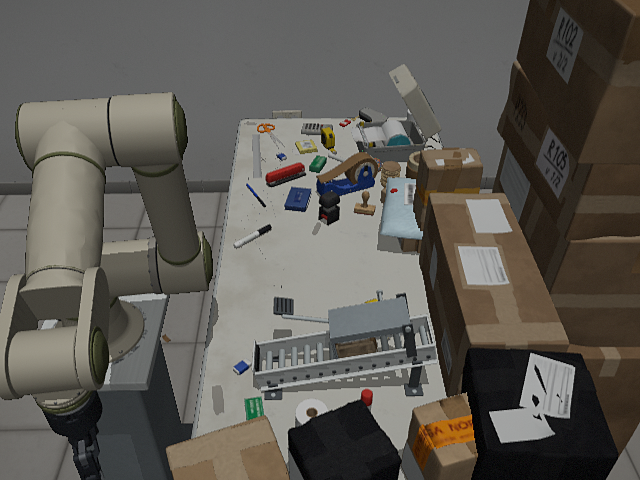

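View pics/top0.png

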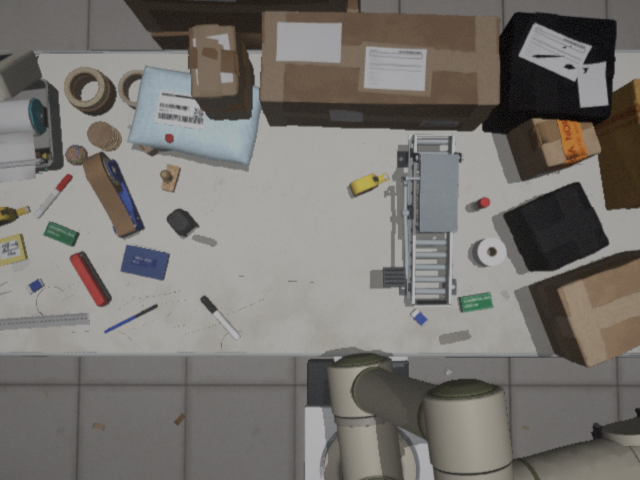

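The side view shows the ribbed pad at (284,305) and the top view at (395,277). Both agree with the detections, about (483,-73,135). The lane is nearly parallel to world x. I'll raise the tool, shut the fingers and move over.

Call:
arm_command:
  steps: [0,0.3,1,0,0,0.3,0.7,0.8,0,0,0.6,0.9,0,0,0,0.6,0.9,0,-0.8,0,0.6,0.9,0,-0.8,0]

```text
time_s: 1.82
eef_pos: [281.6, -308.1, 321.5]
ee_rot: [0.0, 0.995, 0.1, 0.0]
force: [0.5, -0.6, 0.2]
grip_width: -0.006
```

Call:
arm_command:
  steps: [0.6,0.9,0,-0.8,0,0.6,0.9,0,-0.8,0,0.6,0.9,0,0,0,0.6,0.9,0,0,0,0.6,0.8,0,0,0]

```text
time_s: 2.45
eef_pos: [431.7, -87.9, 321.6]
ee_rot: [0.0, 1.0, 0.031, 0.0]
force: [0.9, -1.4, -0.2]
grip_width: -0.003
```

```bash
python3 - <<'E'
from look import *
s=sense(); print(s['time_s'],s['eef_pos'],s['ee_rot'],s['force'],s['grip_width'])
P=[]
for n in('side','top'):
    p=capture(n); cv2.imwrite(f'pics/{n}1.png',p['frame'])
    f=240/np.tan(np.radians(p['fov_y']/2)); K=np.array([[f,0,p['cx']],[0,f,p['cy']],[0,0,1]])
    r=trace(p,'lever_pad')
    print(n,[(np.round(q['point']),round(q['score'],2)) for q in search_frame(p,'lever_pad')[:1]])
    E=np.array(p['extrinsics'])
    if n=='top':
        C=np.linalg.inv(E)
        def bp(u,v,z):
            d=C[:3,:3]@np.linalg.inv(K)@[u,v,1]; c=C[:3,3]; return (c+d*(z-c[2])/d[2]).round(1)
        print('hood L', bp(420,153,207),bp(419,233,172),'R',bp(459,153,207),bp(457,232,172))
        print('feet', bp(402,158,0),bp(409,302,48),bp(451,305,48))
    for q in r[:1]:
        ys,xs=np.nonzero(q['mask']); print(q['score'],xs.min(),xs.max(),ys.min(),ys.max(),xs.mean(),ys.mean())
        if n=='top': 
            print('pad',bp(xs.mean(),ys.mean(),135)); b=cv2.minAreaRect(np.c_[xs,ys].astype(np.float32)); print(b)
        P.append((K@E[:3],np.array([xs.mean(),ys.mean()])))
if len(P)==2:
    X=cv2.triangulatePoints(P[0][0],P[1][0],P[0][1].reshape(2,1),P[1][1].reshape(2,1)); print('tri',(X[:3]/X[3]).ravel())
E
```

```text
2.45 [431.69659687 -87.87909704 321.56044569] [2.04177557e-04 9.99504453e-01 3.14754918e-02 3.17987828e-04] [ 0.91532102 -1.35065349 -0.16661382] -0.003488892872107416
side [(array([482., -70., 134.]), 0.77)]
0.66 273 327 297 322 290.64053537284894 310.24474187380497
top [(array([489., -73., 129.]), 0.8)]
hood L [ 739.3 -101.1  207. ] [ 566.3 -102.2  172. ] R [ 739.2 -186.2  207. ] [ 568.5 -186.6  172. ]
feet [766.8 -85.5   0. ] [408.  -94.1  48. ] [ 400.8 -194.9   48. ]
0.73 383 408 176 287 399.78296146044624 249.25456389452333
pad [531.6 -63.3 135. ]
((395.5, 231.5), (111.0, 25.0), 90.0)
tri [511.6952399  -65.15724601 133.54429495]
```

```bash
python3 - <<'E'
from look import *
a=cv2.imread('pics/top0.png')[240:310,370:470]; b=cv2.imread('pics/side0.png')[270:400,230:400]
a=cv2.resize(a,(790,553),interpolation=cv2.INTER_CUBIC)[:, :395]; b=cv2.resize(b,(400,306),interpolation=cv2.INTER_CUBIC); b=np.vstack([b,np.zeros((247,400,3),np.uint8)])
cv2.imwrite('pics/c.png',np.hstack([a,b]))
P={}
pts={}
for n,uv in(('top',(394,277)),('side',(284,305))):
    p=capture(n); f=240/np.tan(np.radians(p['fov_y']/2)); K=np.array([[f,0,p['cx']],[0,f,p['cy']],[0,0,1]])
    np.save(n+'P.npy',K@np.array(p['extrinsics'])[:3]); P[n]=K@np.array(p['extrinsics'])[:3]; pts[n]=np.array(uv,float).reshape(2,1)
X=cv2.triangulatePoints(P['top'],P['side'],pts['top'],pts['side']); print((X[:3]/X[3]).ravel())
for x in((477,-49,135),(483,-72,135)):
    for n in P: q=P[n]@[*x,1]; print(x,n,q[:2]/q[2])
E
```

```text
[470.20316062 -49.90215295 132.79392302]
(477, -49, 135) top [393.65764932 273.25885691]
(477, -49, 135) side [286.09335535 304.02450741]
(483, -72, 135) top [403.7591659  270.61572765]
(483, -72, 135) side [288.60790189 311.13233646]
```

View pics/c.png

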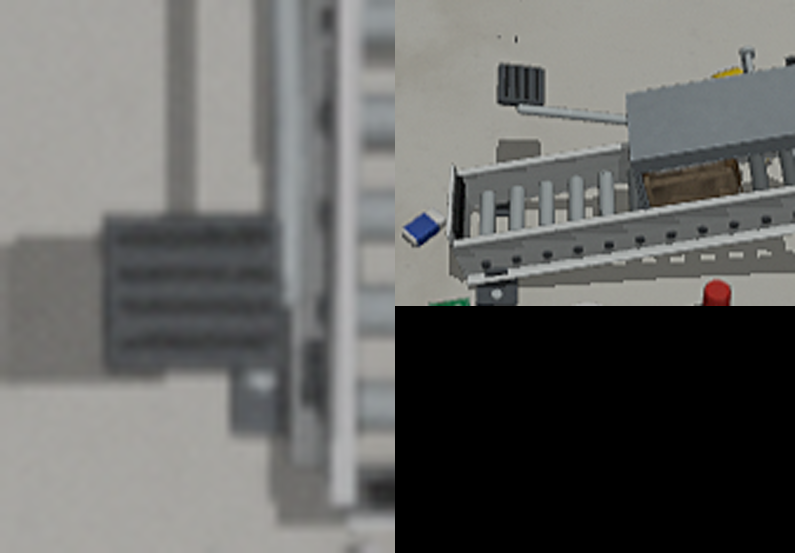

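View pics/side1.png

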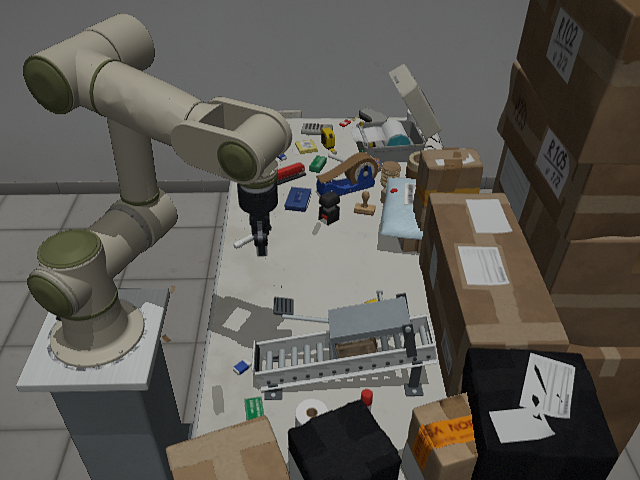

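In the crop the pad's edges span columns 383-406 and rows 267-287 of the top view. In the side view it sits at (284,305). Triangulating these gives a pad centre of about (471,-50,133), which fits the lane's geometry with yaw near 0. The network's y of -72 included the lever arm. In side1 the gripper hangs free above the table at (260,240).

Call:
arm_command:
  steps: [0.4,0.4,0,0,0,0.3,0.4,-0.8,0,0,0,0,-0.9,0,0,0,0,-0.9,0,0,0,0,-0.6,0,0]

```text
time_s: 3.48
eef_pos: [465.1, -50.3, 159.6]
ee_rot: [-0.0, 1.0, 0.03, -0.001]
force: [0.8, -0.0, 0.4]
grip_width: -0.003
```

```bash
python3 - <<'E'
from look import *
s=sense(); print(s['time_s'],s['eef_pos'],s['force'])
a=capture('top')['frame'][210:310,350:480]; b=capture('side')['frame'][210:340,220:350]
cv2.imwrite('pics/c2.png',np.hstack([cv2.resize(a,(400,308)),cv2.resize(b,(308,308))]))
E
```

```text
3.475 [465.13746008 -50.30771814 159.55611418] [ 0.77268537 -0.00214652  0.38026863]
```

View pics/c2.png

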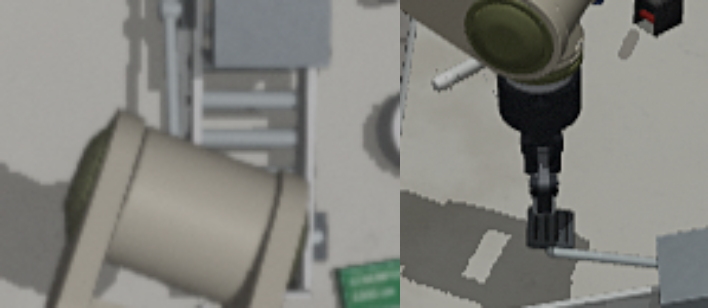

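The fingers stand over the pad, at (548,210) in the crop's side view. I'll go down to contact.

Call:
arm_command:
  steps: [-0.1,0,-0.15,0,0,0,0,-0.15,0,0,0,0,-0.15,0,0,0,0,-0.15,0,0,0,0,-0.15,0,0]

```text
time_s: 4.2
eef_pos: [460.9, -49.7, 123.5]
ee_rot: [0.0, 1.0, 0.031, -0.0]
force: [-2.5, -0.3, 4.1]
grip_width: 0.0
```

Call:
arm_command:
  steps: [0,0,-0.15,0,0,0,0,-0.15,0,0,0,0,-0.1,0,0,0,0,-0.1,0,0,0,0,0,0,0]

```text
time_s: 4.82
eef_pos: [460.9, -49.6, 98.5]
ee_rot: [-0.0, 1.0, 0.031, -0.0]
force: [-2.4, 0.3, 3.2]
grip_width: 0.003
```

```bash
python3 - <<'E'
from look import *
s=sense(); print(s['time_s'],s['eef_pos'],s['force'])
b=capture('side')['frame'][180:410,200:460]
cv2.imwrite('pics/c3.png',cv2.resize(b,(780,600)))
E
```

```text
4.825 [460.90128492 -49.58083175  98.49950599] [-2.3937665   0.26581975  3.17708184]
```

View pics/c3.png

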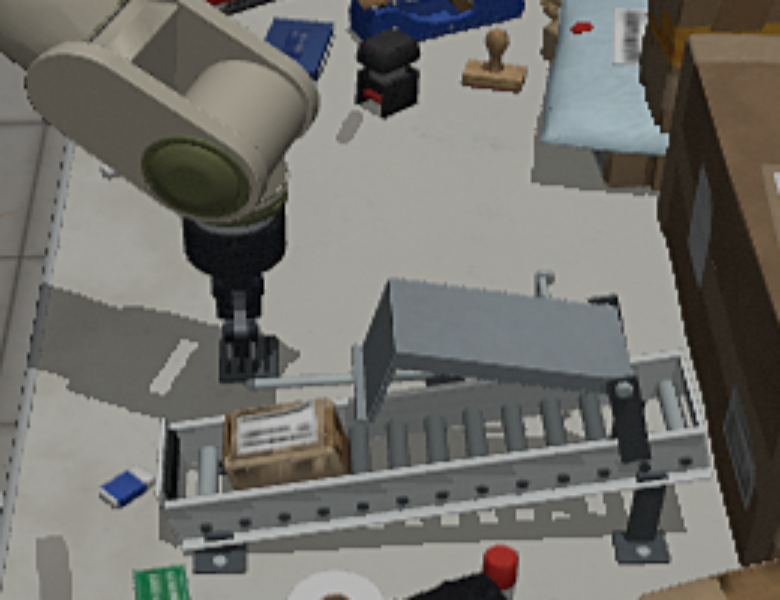

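The hood is up and the parcel is already near the stop. I'll press a little further and hold.

Call:
arm_command:
  steps: [0,0,-0.1,0,0,0,0,0,0,0,0,0,0,0,0,0,0,0,0,0,0,0,0,0,0]

```text
time_s: 5.5
eef_pos: [461.2, -49.7, 93.9]
ee_rot: [0.0, 1.0, 0.031, 0.0]
force: [0.0, -0.3, 2.9]
grip_width: 0.0
```

Call:
arm_command:
  steps: [0,0,0,0,0,0,0,0,0,0,0,0,0,0,0,0,0,0,0,0,0,0,0,0,0]

```text
time_s: 6.12
eef_pos: [461.1, -49.7, 93.9]
ee_rot: [0.0, 1.0, 0.031, 0.0]
force: [2.6, 0.6, 2.4]
grip_width: 0.0
```

```bash
python3 - <<'E'
from look import *
s=sense(); print(s['time_s'],s['eef_pos'],s['force'])
p=capture('side');print(search_frame(p,'parcel')[0]['point'])
b=p['frame'][180:410,200:460]
cv2.imwrite('pics/c4.png',cv2.resize(b,(780,600)))
E
```

```text
6.125 [461.10228706 -49.66222662  93.8640291 ] [2.59139443 0.58555484 2.41195582]
[453.2, -159.9, 92.0]
```

View pics/c4.png

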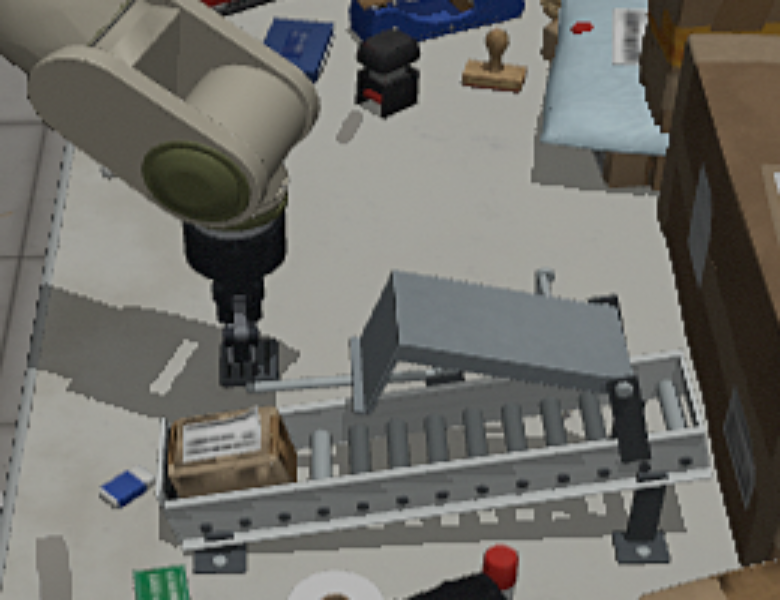

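The parcel rests at the end stop, at (230,450) in the crop. I'll release slowly at about 30 mm/s.

Call:
arm_command:
  steps: [0,0,0.08,0,0,0,0,0.08,0,0,0,0,0.08,0,0,0,0,0.08,0,0,0,0,0.08,0,0]

```text
time_s: 6.85
eef_pos: [461.2, -49.6, 114.2]
ee_rot: [0.0, 1.0, 0.031, 0.0]
force: [1.6, 0.7, 2.7]
grip_width: 0.001
```

Call:
arm_command:
  steps: [0,0,0.08,0,0,0,0,0.08,0,0,0,0,0.08,0,0,0,0,0.08,0,0,0,0,0.08,0,0]

```text
time_s: 7.48
eef_pos: [461.0, -49.6, 134.0]
ee_rot: [-0.0, 1.0, 0.031, -0.0]
force: [2.8, 0.5, 0.8]
grip_width: 0.002
```

Call:
arm_command:
  steps: [0,0,0.06,0,0,0,0,0.06,0,0,0,0,0.06,0,0,0,0,0.06,0,0,0,0,0.06,0,0]

```text
time_s: 8.1
eef_pos: [460.8, -49.6, 148.9]
ee_rot: [-0.0, 1.0, 0.031, -0.0]
force: [0.6, -0.6, 0.0]
grip_width: -0.004
```

Call:
arm_command:
  steps: [0,0,0.06,0,0,0,0,0.06,0,0,0,0,0.06,0,0,0,0,0.06,0,0,0,0,0.06,0,0]

```text
time_s: 8.72
eef_pos: [460.9, -49.6, 164.0]
ee_rot: [-0.0, 1.0, 0.031, -0.0]
force: [-0.3, 0.2, -0.0]
grip_width: -0.001
```

Call:
arm_command:
  steps: [0,0,0.2,0,0,0,0,0.6,0,0,0,0,0.8,0,0,0,0,0.8,0,0,-0.2,0.2,0.6,0,0]

```text
time_s: 9.35
eef_pos: [451.0, -39.8, 316.0]
ee_rot: [0.0, 1.0, 0.031, 0.001]
force: [-0.6, 0.5, -0.4]
grip_width: 0.0
```

```bash
python3 - <<'E'
from look import *
s=sense(); print(s['time_s'],s['eef_pos'],s['force'],s['dq'])
p=capture('side');print([search_frame(p,t)[:1] for t in('parcel','hood','lever_pad')])
b=p['frame'][180:410,200:460]
cv2.imwrite('pics/c5.png',cv2.resize(b,(780,600)))
E
```

```text
9.35 [451.03762264 -39.81758356 315.9538995 ] [-0.60922046  0.49811557 -0.41341153] [ 0.11588783 -0.32074875 -0.22718797  0.00298803  0.56441415  0.11128999]
[[{'point': [447.7, -161.1, 91.6], 'score': 0.97}], [{'point': [653.3, -155.8, 190.6], 'score': 0.7}], [{'point': [479.4, -71.4, 137.0], 'score': 0.81}]]
```

View pics/c5.png

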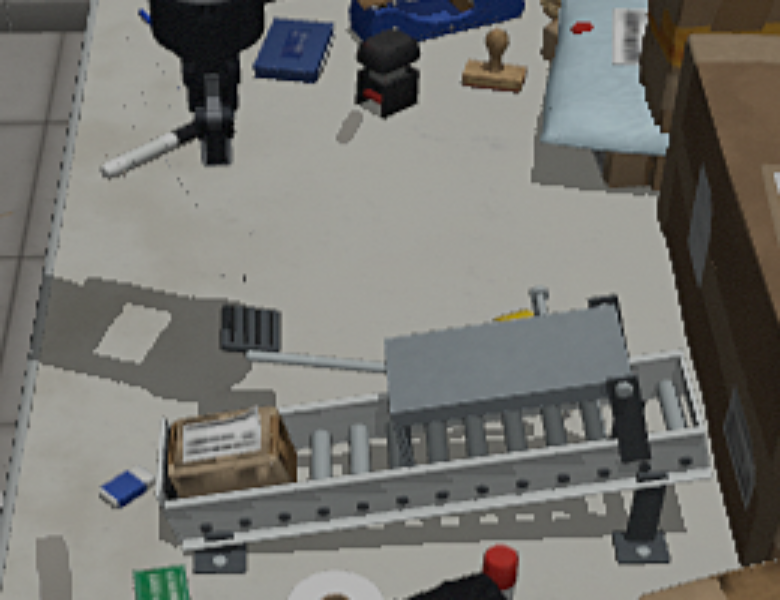

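The hood is shut, the lever is up, the parcel is at the stop and the arm is clear. I'll let the arm settle, then hand in.

Call:
arm_command:
  steps: [0,0,0,0,0,0,0,0,0,0,0,0,0,0,0]

```text
time_s: 9.93
eef_pos: [450.9, -39.7, 313.4]
ee_rot: [-0.0, 1.0, 0.031, -0.0]
force: [0.1, 0.2, -1.0]
grip_width: -0.004
```

```bash
python3 -c "
from rig import *
s=sense();print(s['dq'],s['force']);print(finish_job())"
```

```text
[ 0.00027062 -0.00238881 -0.00207272 -0.00021234 -0.00260197  0.00044697] [ 0.07795106  0.22577375 -0.98196913]
the job is handed in; nothing more can be done
None
```

The job is done and handed in, at about 10 s of the 45 s allowed; the hand-in gives no verdict. With the fingers shut, I pressed the pad down about 40 mm and held it until the parcel rested at the end stop. I then let it up at about 30 mm/s until the contact force was gone, and lifted clear.

- **Last picture:** The hood is shut, the lever is up and the parcel lies flat at the end stop. The things around the lane that show in it stand as before. I did not re-measure the bystanders, and not all of them are in that crop.
- **Numbers:** The network's hood and pad points are within about 3 mm of where they started. The arm was still before hand-in, with the tool at z = 313 mm and about 1 N on the force reading, which I take as noise.
- **Disagreement:** The network placed the pad about 22 mm too far to the right (y = -72), because it counted the lever arm as part of the pad. I used my own triangulation from the two pictures instead (y = -50), and the contact confirmed it.

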